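# Lock the filter-bay cover of a microscope light source

### The arm

A 6-joint arm with a two-finger parallel gripper is mounted at the origin on the work surface. World frame = base frame: x ahead of the robot, y to its left, z up, the work surface at z = 0. Lengths are in mm, angles in rad, forces in N, time in s.
With the tool pointing down it reaches from about 375 to 925 mm from the base axis. Payload 5.7 kg.
Tool frame: the origin (TCP) lies on the centre line of the jaws, within the pads' length; the fingertips stand manip.tcp_to_tips ahead of it and the grasp point (between the pads) lies 6 mm ahead of it (manip.tcp_to_tips is the distance from the TCP to the fingertips, in mm); x points along the fingers, y is the direction in which the jaws open and shut, and the axes are right-handed (so a half turn about x gives the same grasp; the last joint's range is limited). The gripper opens to 85 mm and grips with 20 to 120 N. Pads are 22 mm wide; open, the fingers measure 114 mm over their backs; the gripper's body (76 mm by 85 mm) begins 54 mm behind the grasp point. The pads swing forward as they close: fully open they stand 13 mm farther back than shut.
Start: joints at [-1.425, 0.359, 1.51, -0, 1.272, -0.115], TCP at [154.699, -579.685, 256.267] pointing down, gripper open.
Joint ranges: [-2.97, 2.97], [-1.01, 2.36], [0.21, 2.38], [-0.96, 4.11], [0.2, 2.71], [-2.98, 2.98]. Speed limits (rad/s): [2.39, 2.39, 3.14, 3.14, 3.14, 3.14].

### API

Orientations are given as a unit quaternion [x, y, z, w].
In Python, from cell import manip gives the robot as it stands. The module is installed in compiled form; this text tells all that it offers.
- The arm moves only by the tool move_arm, never from a script. Its argument "plan" is a list of rows, each a list of 7 numbers: the shift along the tool's x, y, z in m, then the turn, a rotation vector about the tool's x, y, z in rad, then the gripper command: -1 is shut, 1 is fully open, values between are in proportion. A call has 1 to 5 rows; each row is the pose to reach, as a shift and turn from the pose commanded when the call began, along the tool's axes at that moment; what a row does not reach only later rows make up. A row lasts 1/8 s, in which the tool goes at most 62.5 mm and 10.7 degrees, less where a joint would pass 70% of its speed; a pose out of reach is approached as far as the arm can. A call with a gripper value outside its range is refused whole. The fingers move at their own pace and stop on an object; "squeeze" is the grip in N (left out, the last holds). Time passes only in rows, so rows that repeat a pose let the fingers close. It gives the time, the measured TCP pose, the force and the opening at its end, in the units of the state.
- manip.observe(): the state, without advancing time (a new reading comes with each control period).
- manip.capture(name): name is "scene" or "top" or "wrist"; returns the picture (480x640x3 uint8, red, green, blue); there is no depth.
- manip.camera_info(name): a dict with "fovy" (degrees; the focal length in pixels is half the picture's height over the tangent of half this angle, whatever the lens; pixels are square), "cx", "cy" (the principal point, pixels), "T" (4x4, takes a point from camera to world coordinates); the wrist camera has in their place "tool_from_camera" (4x4, takes a point from camera to tool coordinates, whose origin is the TCP and whose axes are the tool frame's). Camera axes: x right, y down, z forward; pixel columns grow to the right and rows downward; lengths in mm; the calibration is good to about 2 mm. A picture is of the moment at which its call begins: read the wrist's pose just before it. camera_info takes no time and is no camera call.
- manip.close_job(): hands the job in, once; it reports no verdict.
The state is a dict: "time": time; "q": joint angles; "qd": joint speeds; "joint_efforts": joint torques, N m; "tcp_pos": TCP position; "ee_rot": TCP orientation; "wrist_force": force on the tool from outside, world axes, zero at the start; "torque": the same for the moment, N m; "opening": finger opening in mm.
Only numpy, scipy, OpenCV 4.12 (cv2) and the standard library are available. Lean on these libraries where they do the work, as an engineer would, in place of code of your own. Each camera call takes 0.05 s, during which the arm holds its last target.

### The job

The grey filter-bay cover on the white microscope light source has been left ajar. Using only your fingertips, push the cover down until it is fully shut, then set a fingertip in the slot of its round aluminium quarter-turn fastener and turn it clockwise as far as it goes, pointer at the green dot, so the cover is locked; then take the hand away. Do not lift the cover open any further, and leave the flask, bottle, dish, boxes and lens standing around where they are.

Things in the scene. Friction and masses are not known exactly. Their poses are not given: they have to be found in the camera images.
- unit: White light-source unit fixed to the bench, 280 (x) by 360 (y) by 110 mm tall; origin at the centre of its underside, x towards its back, y to its left, z up. Place and yaw differ each time. Its flat top (deck) is 110 mm above the bench; the grey cover lies on the deck's left part.
- cover (a joint): Hinge angle of the grey cover, rad: 0 = fully shut, flat on the deck; positive = front edge raised. Starts 0.10 to 0.20. Hinge line along unit y at unit x +100, z 110 mm (edge away from the robot). Stiff hinge: stays where left; about 4 N down on the dial closes it. It cannot close once the fastener has been turned.
- cover_edge (a point): Middle of the cover's free front edge (nearest the robot), on its top face; 116 mm above the bench when shut. Axes: x towards the hinge, y left, z out of the top face. The cover is a plate 220 (x) by 190 (y) by 6 mm; shut it spans unit x -120..+100, y -25..+165 mm.
- cam_slot (a point): Centre of the black floor of the dial's finger slot, on the turning axis. Aluminium dial 92 mm across; slot 36 wide, 82 long, 14 mm deep, ends closed. Axis 155 mm from the hinge; cover shut: at unit x -55, y +70 mm, floor 118, rim 132 mm above the bench. x along the slot to the orange pointer, y across it, z up the axis; they turn with the dial.
- cam (a joint): Angle of the dial, rad, growing clockwise from above: 0 = unlocked (slot along unit y, pointer to the red dot, right), 1.571 = locked at its stop (slot along unit x, pointer to the green dot at the front edge). Starts 0 to 0.3, stays where left, needs about 3 N on the slot wall 22 mm off axis. Its tongue passes under the unit's lip only if the cover is shut.
- flask_mid (a point): Centre (half-way up) of the clear flat culture flask lying flat, 105 x 55 x 30 mm, blue screw cap, on the bench right of the unit. Bystander, loose; leave it alone.
- objective_mid (a point): Centre (half-way up) of the steel microscope objective standing on the unit's deck to the right of the cover, 34 mm wide, 46 mm tall. Bystander, loose; leave it alone.
- cube_case_mid (a point): Centre (half-way up) of the blue filter-cube case, 50 x 50 x 30 mm, on the unit's deck to the right of the cover, behind the objective. Bystander, loose; leave it alone.
- bottle_mid (a point): Centre (half-way up) of the amber bottle with blue cap, 60 mm wide, 130 mm tall, on the bench left of the unit. Bystander, loose; leave it alone.
- dish_mid (a point): Centre (half-way up) of the clear closed culture dish, 90 mm wide, 15 mm tall, on the unit's deck to the right of the cover, at the front. Bystander, loose; leave it alone.
- slide_box_mid (a point): Centre (half-way up) of the yellow slide box, 60 x 85 x 32 mm, on the bench left of the unit, nearer than the bottle. Bystander, loose; leave it alone.

How it is judged:
By the outcome, as a careful person would: the job done as asked, in the order asked, and still so for the second after the job is handed in, with the robot touching nothing.
It also fails if it takes over 38 s, if anything falls off the work surface, if the arm or the gripper's body presses on something with over 40 N, if the wrist force passes 120 N, or if a joint passes its speed limit or range.

## Working session

There is one attempt and no reset: what is moved stays moved. The work goes in short steps, Python scripts to look and compute and a tool call to move; the robot and the scene stay as the last step left them, time stands still between calls to the robot, and variables do not carry over. Pictures are saved under pics/ and viewed, and the job is handed in when it is done.

Besides the shell and the picture viewer there is one more tool, called in YAML: its name, and indented under it one key for each argument. move_arm: Moves the arm, as the interface text tells. Its arguments: {"type":"object","properties":{"plan":{"type":"array","items":{"type":"array","items":{"type":"number"}}},"squeeze":{"type":"number"}},"required":["plan"]}

```bash
mkdir -p pics; python3 - <<'E'
from cell import manip
import cv2
print(manip.observe()); print(manip.tcp_to_tips)
for n in ("scene","top"):
    cv2.imwrite(f"pics/{n}0.png",manip.capture(n)[:,:,::-1]); print(n,manip.camera_info(n))
print(manip.camera_info("wrist"))
E
```

```text
{'time': 0.0, 'q': array([-1.42509061e+00,  3.59533278e-01,  1.51147914e+00, -1.93340151e-05,
        1.27251243e+00, -1.15095735e-01]), 'qd': array([ 0.0009676 , -0.00033822, -0.0002081 , -0.00138342, -0.00010792,
       -0.00078155]), 'joint_efforts': array([ 3.06591683e-03, -5.27605748e+01, -2.78619629e+01,  2.30104729e-05,
        1.28024918e-02, -1.28244359e-06]), 'tcp_pos': array([ 154.60454051, -579.05033464,  255.41895149]), 'ee_rot': array([-0.70108577, -0.09263105,  0.70111975, -0.09126514]), 'wrist_force': array([-0.02548587,  0.38030929, -0.15602903]), 'torque': array([ 0.01463267,  0.01003889, -0.0122797 ]), 'opening': 85.49356691636181}
25.0
scene {'fovy': 50.15698147924015, 'cx': 319.8023454346202, 'cy': 241.2852367683281, 'T': array([[ 5.28438670e-01,  4.86323537e-01, -6.95874981e-01,
         1.15554988e+03],
       [ 8.48947295e-01, -3.08888194e-01,  4.28808318e-01,
        -3.50355238e+02],
       [-6.40798768e-03, -8.17360080e-01, -5.76091518e-01,
         5.97521953e+02],
       [ 0.00000000e+00,  0.00000000e+00,  0.00000000e+00,
         1.00000000e+00]])}
top {
[... 164 characters left out ...]
2],
       [-9.99723548e-01, -9.37504910e-03, -2.15623893e-02,
         1.70738980e+01],
       [ 2.22456814e-02, -8.02096167e-02, -9.96529752e-01,
         1.04729886e+03],
       [ 0.00000000e+00,  0.00000000e+00,  0.00000000e+00,
         1.00000000e+00]])}
{'fovy': 70.0905750479948, 'cx': 325.0416781855638, 'cy': 236.84113967289804, 'tool_from_camera': array([[-3.91802307e-04, -2.68145499e-01,  9.63378346e-01,
        -1.17118240e+02],
       [ 9.99998654e-01, -1.63999192e-03, -4.97776102e-05,
         6.94270340e-01],
       [ 1.59328035e-03,  9.63377030e-01,  2.68145781e-01,
        -6.74944965e+01],
       [ 0.00000000e+00,  0.00000000e+00,  0.00000000e+00,
         1.00000000e+00]])}
```

View pics/scene0.png

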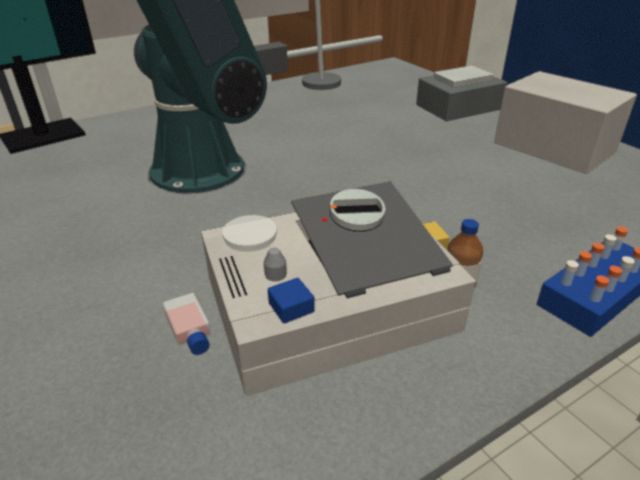

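View pics/top0.png

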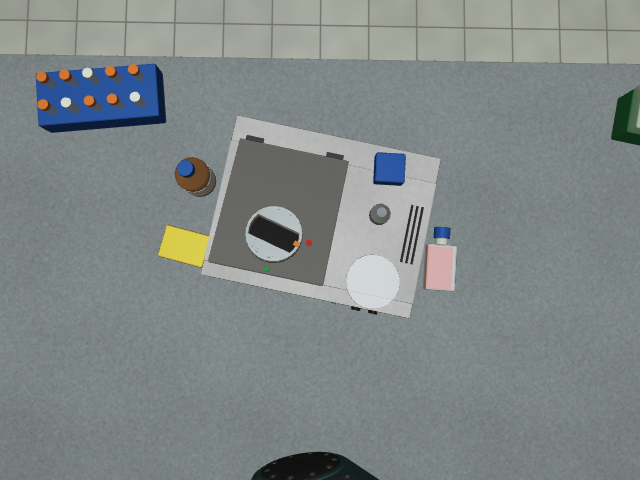

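The top view shows the unit yawed about 13° with the cover at left. The dial is near (274,234) with its pointer at (296,244) towards the red dot at (309,242). The green dot is at (267,270). Next I'll zoom in for accurate corners.

```bash
python3 - <<'E'
import cv2
a=cv2.imread("pics/top0.png")[105:330,190:450]; cv2.imwrite("pics/topz.png",cv2.resize(a,None,fx=3,fy=3,interpolation=cv2.INTER_CUBIC)[:, :800][:600*2])
a=cv2.imread("pics/top0.png")[195:290,200:345]; cv2.imwrite("pics/topz.png",cv2.resize(a,None,fx=5,fy=5,interpolation=cv2.INTER_CUBIC))
a=cv2.imread("pics/scene0.png")[175:300,285:460]; cv2.imwrite("pics/scz.png",cv2.resize(a,None,fx=4,fy=4,interpolation=cv2.INTER_CUBIC))
E
```

```text
(no output)
```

View pics/topz.png

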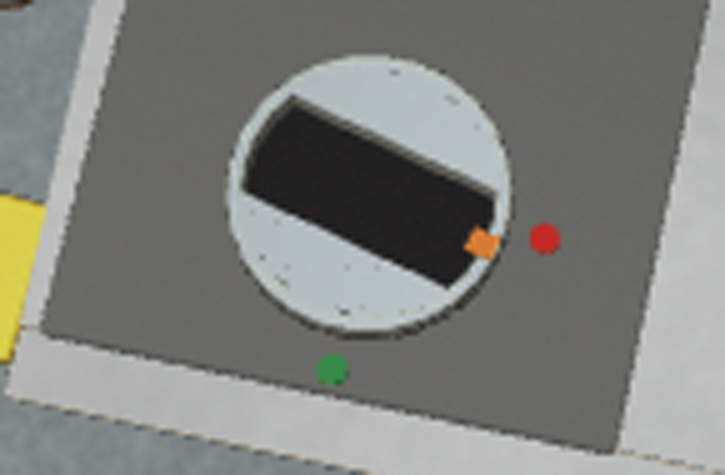

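View pics/scz.png

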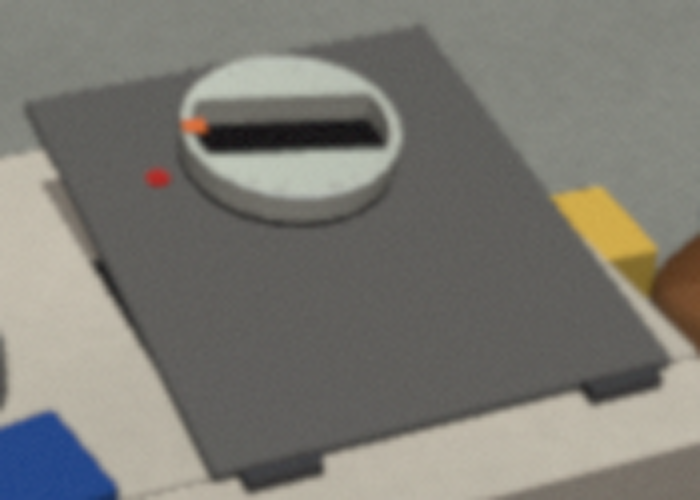

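```bash
cat > h.py <<'E'
import numpy as np
from cell import manip
def ray(n,uv,T=None):
    c=manip.camera_info(n); T=c["T"] if T is None else T
    f=240/np.tan(np.radians(c["fovy"]/2))
    d=T[:3,:3]@np.array([(uv[0]-c["cx"])/f,(uv[1]-c["cy"])/f,1]); return T[:3,3],d/np.linalg.norm(d)
def onz(n,uv,z,T=None):
    o,d=ray(n,uv,T); return o+d*(z-o[2])/d[2]
def tri(rs):
    A=np.zeros((3,3));b=np.zeros(3)
    for o,d in rs:
        P=np.eye(3)-np.outer(d,d);A+=P;b+=P@o
    p=np.linalg.solve(A,b); return p,[round(float(np.linalg.norm((np.eye(3)-np.outer(d,d))@(p-o))),1) for o,d in rs]
E
python3 - <<'E'
from h import *
np.set_printoptions(precision=1,suppress=True)
L=np.array([[-140,-180],[140,-180],[140,180],[-140,180]],float)
W=np.array([onz("top",p,110)[:2] for p in [(410,318),(440,158),(237,116),(202.3,274)]])
print(W)
a=L-L.mean(0);b=W-W.mean(0); y=np.arctan2((a[:,0]*b[:,1]-a[:,1]*b[:,0]).sum(),(a*b).sum())
R=np.array([[np.cos(y),-np.sin(y)],[np.sin(y),np.cos(y)]]);o=W.mean(0);print("yaw",np.round(y,4),o,"resid",W-(a@R.T+o))
u=lambda x,yy:R@[x,yy]+o
print("dial shut",u(-55,70))
for n,t,s in [("FL",(208.4,261.6),(390.5,181.8)),("FR",(323,285.6),(291.8,201)),("dial",(274,233.6),(357.9,206.8)),("point",(296.2,243.8),(285+195/4,175+126/4)),("red",(309,242.8),(285+158/4,175+178/4))]:
    p,e=tri([ray("top",t),ray("scene",s)]); print(n,p,e,"unit",R.T@(p[:2]-o))
print(u(-120,165),u(-120,-25))
E
```

```text
[[ 431.4 -141.7]
 [ 705.7 -194.9]
 [ 774.7  156. ]
 [ 502.7  208.5]]
yaw -0.195 [603.6   7. ] resid [[ 0.1  0.8]
 [-0.4  1.9]
 [-1.1 -0.5]
 [ 1.5 -2.2]]
dial shut [563.2  86.3]
FL [522.4 191.5 148.3] [0.1, 0.1] unit [-115.4  165.3]
FR [485.4   6.3 148.4] [0.6, 0.6] unit [-115.9  -23.6]
dial [568.5  86.  153.3] [0.2, 0.2] unit [-49.8  70.7]
point [551.8  49.5 157.3] [0.2, 0.2] unit [-59.1  31.6]
red [554.8  29.3 140.5] [0.0, 0.0] unit [-52.2  12.4]
[517.9 192.1] [481.    5.7]
```

```bash
cat >> h.py <<'E'
from scipy.spatial.transform import Rotation as Ro
def mv(p,yaw,pos=None,q=None):
    """shift(m)/rotvec in tool axes to reach p (mm) with tool x down, tool y at world angle yaw"""
    s=manip.observe(); R0=Ro.from_quat(s["ee_rot"] if q is None else q); p0=s["tcp_pos"] if pos is None else pos
    x=np.array([0,0,-1.]);y=np.array([np.cos(yaw),np.sin(yaw),0]);R1=Ro.from_matrix(np.c_[x,y,np.cross(x,y)])
    return np.round(R0.inv().apply(np.array(p)-p0)/1000,4),np.round((R0.inv()*R1).as_rotvec(),4)
def st():
    s=manip.observe();M=Ro.from_quat(s["ee_rot"]).as_matrix()
    print("t",s["time"],"tcp",s["tcp_pos"].round(1),"yaw y",np.arctan2(M[1,1],M[0,1]).round(3),"down",M[:,0].round(3),"F",s["wrist_force"].round(1),"M",s["torque"].round(2),"open",round(s["opening"],1),"q",s["q"].round(2))
E
python3 - <<'E'
from h import *
st()
y=-.195;R=np.array([[np.cos(y),-np.sin(y)],[np.sin(y),np.cos(y)]]);o=np.array([603.6,7])
for ux in (-50,-53,-55):print(ux,R@[ux,70]+o)
for yaw in (-1.996,1.146): print(mv([*(R@[-53,70]+o),256],yaw))
E
```

```text
t 0.1 tcp [ 154.6 -579.1  255.5] yaw y -1.31 down [-0.     0.002 -1.   ] F [ 0.  -0.4 -0.4] M [-0.02  0.01  0.  ] open 85.3 q [-1.43  0.36  1.51 -0.    1.27 -0.12]
-50 [568.11127397  85.36166362]
-53 [565.16813096  85.94296322]
-55 [563.20603562  86.33049629]
(array([ 5.000e-04, -5.367e-01, -5.682e-01]), array([6.86e-01, 4.00e-04, 1.70e-03]))
(array([ 5.000e-04, -5.367e-01, -5.682e-01]), array([-2.456e+00, -2.100e-03,  5.000e-04]))
```

move_arm:
  plan:
    - [0, -0.537, -0.568, -2.456, 0, 0, -0.29]
    - [0, -0.537, -0.568, -2.456, 0, 0, -0.29]
    - [0, -0.537, -0.568, -2.456, 0, 0, -0.29]
    - [0, -0.537, -0.568, -2.456, 0, 0, -0.29]
    - [0, -0.537, -0.568, -2.456, 0, 0, -0.29]

```text
time: 0.72
tcp_pos: [319.3, -311.8, 256.1]
ee_rot: [0.583, 0.4, -0.583, 0.4]
wrist_force: [1.1, 0.2, 0.5]
opening: 30.2
```

```bash
python3 - <<'E'
from h import *
st(); print(mv([565.2,86,256],1.146))
E
```

```text
t 0.725 tcp [ 319.3 -311.8  256.1] yaw y -0.367 down [ 0.  0. -1.] F [1.1 0.2 0.5] M [-0.05 -0.05  0.02] open 30.2 q [-0.93  0.14  1.82  0.    1.18 -0.56]
(array([ 3.000e-04,  8.680e-02, -4.595e-01]), array([-1.513e+00, -3.000e-04, -3.000e-04]))
```

move_arm:
  plan:
    - [0, 0.087, -0.46, -1.513, 0, 0, -0.29]
    - [0, 0.087, -0.46, -1.513, 0, 0, -0.29]
    - [0, 0.087, -0.46, -1.513, 0, 0, -0.29]
    - [0, 0.087, -0.46, -1.513, 0, 0, -0.29]
    - [0, 0.087, -0.46, -1.513, 0, 0, -0.29]

```text
time: 1.35
tcp_pos: [485.3, -46.9, 256.2]
ee_rot: [0.339, 0.621, -0.339, 0.621]
wrist_force: [0.5, 0.3, -0.5]
opening: 29.9
```

```bash
python3 - <<'E'
from h import *
st(); print(mv([565.2,86,240],1.146))
E
```

```text
t 1.35 tcp [485.3 -46.9 256.2] yaw y 0.571 down [ 0. -0. -1.] F [ 0.5  0.3 -0.5] M [-0.07 -0.02 -0.01] open 29.9 q [-0.24  0.2   1.75 -0.    1.2  -0.81]
(array([ 0.0162,  0.1391, -0.0685]), array([-5.746e-01,  1.000e-04,  1.000e-04]))
```

move_arm:
  plan:
    - [0.016, 0.139, -0.0685, -0.575, 0, 0, -0.29]
    - [0.016, 0.139, -0.0685, -0.575, 0, 0, -0.29]
    - [0.016, 0.139, -0.0685, -0.575, 0, 0, -0.29]
    - [0.016, 0.139, -0.0685, -0.575, 0, 0, -0.29]
    - [0.016, 0.139, -0.0685, -0.575, 0, 0, -0.29]

```text
time: 1.98
tcp_pos: [564.5, 83.0, 239.9]
ee_rot: [0.151, 0.691, -0.152, 0.69]
wrist_force: [-0.7, 0.2, -1.2]
opening: 30.0
```

```bash
python3 - <<'E'
from h import *
import cv2
st(); print(mv([565.2,86,240],1.146))
s=manip.observe();np.savez("w1.npz",p=s["tcp_pos"],q=s["ee_rot"])
cv2.imwrite("pics/w1.png",manip.capture("wrist")[:,:,::-1])
E
```

```text
t 1.975 tcp [564.5  83.  239.9] yaw y 1.138 down [-0.001 -0.    -1.   ] F [-0.7  0.2 -1.2] M [-0.07 -0.02 -0.01] open 30.0 q [ 0.03  0.33  1.59 -0.    1.22 -1.11]
(array([-0.0001,  0.003 , -0.0007]), array([-0.0077, -0.0011,  0.001 ]))
```

View pics/w1.png

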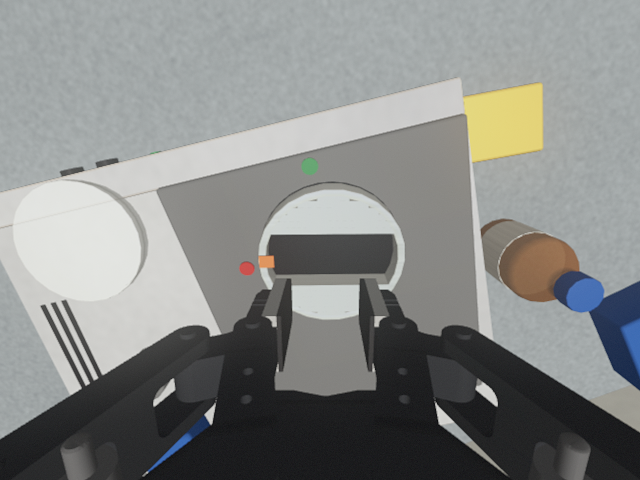

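The wrist view shows the slot parallel to the jaws, spanning about (268–398, 234–285). The dial rim is centred near (332,251) and the pointer is at (266,262). I'll check the centre against the earlier measurement.

```bash
python3 - <<'E'
from h import *
d=np.load("w1.npz");T=np.eye(4);T[:3,:3]=Ro.from_quat(d["q"]).as_matrix();T[:3,3]=d["p"]
T=T@manip.camera_info("wrist")["tool_from_camera"]
r=ray("wrist",(332,253),T)
print("rim@154",onz("wrist",(332,253),154,T).round(1)); p,e=tri([r,ray("top",(274,233.6)),ray("scene",(357.9,206.8))]);print(p.round(1),e)
for uv in [(276,234),(392,234),(394,274),(276,274)]: print(onz("wrist",uv,141,T).round(1))
st(); print(mv([565.2,86,190],1.146)); print(mv([565.2,86,172],1.146))
E
```

```text
rim@154 [565.2  86.3 154. ]
[567.3  86.3 152.2] [1.5, 1.2, 0.8]
[541.9  57.  141. ]
[573.8 125.8 141. ]
[600.4 116.6 141. ]
[566.9  44.2 141. ]
t 2.025 tcp [564.5  82.6 240.1] yaw y 1.138 down [-0.001 -0.    -1.   ] F [ 0.4  0.  -0.7] M [-0.01 -0.02  0.02] open 30.4 q [ 0.02  0.33  1.59 -0.    1.22 -1.11]
(array([ 0.0501,  0.0034, -0.0008]), array([-0.0084, -0.0008,  0.0008]))
(array([ 0.0681,  0.0034, -0.0008]), array([-0.0084, -0.0008,  0.0008]))
```

move_arm:
  plan:
    - [0.05, 0.0034, -0.001, -0.008, 0, 0, -0.29]
    - [0.05, 0.0034, -0.001, -0.008, 0, 0, -0.29]
    - [0.058, 0.0034, -0.001, -0.008, 0, 0, -0.29]
    - [0.066, 0.0034, -0.001, -0.008, 0, 0, -0.29]
    - [0.066, 0.0034, -0.001, -0.008, 0, 0, -0.29]

```text
time: 2.65
tcp_pos: [565.8, 86.8, 174.5]
ee_rot: [0.149, 0.691, -0.148, 0.691]
wrist_force: [-0.3, 1.0, -0.4]
opening: 30.4
```

```bash
python3 - <<'E'
from h import *
import cv2
st(); print(mv([563.5,86.2,150],1.146))
cv2.imwrite("pics/w2.png",manip.capture("wrist")[:,:,::-1])
E
```

```text
t 2.65 tcp [565.8  86.8 174.5] yaw y 1.148 down [ 0.  0. -1.] F [-0.3  1.  -0.4] M [-0.05 -0.01  0.02] open 30.4 q [ 0.03  0.41  1.66  0.    1.07 -1.12]
(array([ 0.0245, -0.0015, -0.0019]), array([ 0.0016,  0.0001, -0.0001]))
```

View pics/w2.png

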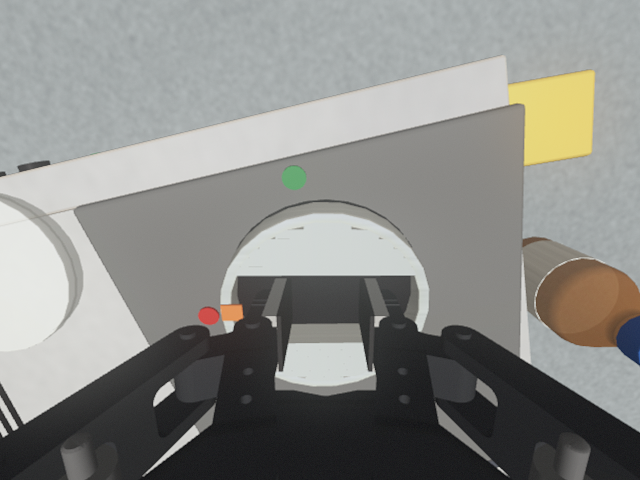

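move_arm:
  plan:
    - [0.006, -0.0005, -0.001, 0, 0, 0, -0.29]
    - [0.012, -0.001, -0.002, 0, 0, 0, -0.29]
    - [0.018, -0.0015, -0.002, 0, 0, 0, -0.29]
    - [0.023, -0.0015, -0.002, 0, 0, 0, -0.29]
    - [0.026, -0.0015, -0.002, 0, 0, 0, -0.29]

```text
time: 3.32
tcp_pos: [562.9, 86.6, 147.8]
ee_rot: [0.148, 0.692, -0.148, 0.691]
wrist_force: [-1.4, 1.9, 4.3]
opening: 30.1
```

```bash
python3 - <<'E'
from h import *
st()
E
```

```text
t 3.325 tcp [562.9  86.6 147.8] yaw y 1.148 down [-0.001  0.    -1.   ] F [-1.4  1.9  4.3] M [ 0.3   0.2  -0.01] open 30.1 q [ 0.03  0.44  1.69  0.    1.01 -1.12]
```

move_arm:
  plan:
    - [0.002, 0, 0, 0, 0, 0, -0.29]
    - [0.004, 0, 0, 0, 0, 0, -0.29]
    - [0.0055, 0, 0, 0, 0, 0, -0.29]
    - [0.0055, 0, 0, 0, 0, 0, -0.29]

```text
time: 3.82
tcp_pos: [563.4, 86.1, 142.6]
ee_rot: [0.148, 0.691, -0.148, 0.691]
wrist_force: [0.6, 0.1, -1.0]
opening: 30.4
```

```bash
python3 - <<'E'
from h import *
st()
E
```

```text
t 3.825 tcp [563.4  86.1 142.6] yaw y 1.148 down [ 0. -0. -1.] F [ 0.6  0.1 -1. ] M [-0.01  0.05  0.01] open 30.4 q [ 0.03  0.44  1.7  -0.    1.   -1.12]
```

move_arm:
  plan:
    - [0.0015, 0, 0, 0, 0, 0, -0.29]
    - [0.003, 0, 0, 0, 0, 0, -0.29]

```text
time: 4.08
tcp_pos: [563.7, 86.1, 142.1]
ee_rot: [0.148, 0.691, -0.148, 0.692]
wrist_force: [-10.1, -0.4, 32.6]
opening: 30.3
```

move_arm:
  plan:
    - [0.0015, 0, 0, 0, 0, 0, -0.29]
    - [0.003, 0, 0, 0, 0, 0, -0.29]

```text
time: 4.32
tcp_pos: [563.8, 86.1, 141.8]
ee_rot: [0.148, 0.691, -0.148, 0.692]
wrist_force: [-16.2, -0.4, 55.3]
opening: 30.4
```

move_arm:
  plan:
    - [-0.004, 0, 0, 0, 0, 0, -0.29]
    - [-0.007, 0, 0, 0, 0, 0, -0.29]
    - [-0.007, 0, 0, 0, 0, 0, -0.29]

```text
time: 4.7
tcp_pos: [563.7, 86.2, 143.6]
ee_rot: [0.148, 0.691, -0.148, 0.691]
wrist_force: [-0.7, 0.4, 0.3]
opening: 30.1
```

```bash
python3 - <<'E'
from h import *
import cv2
st()
s=manip.observe();np.savez("w3.npz",p=s["tcp_pos"],q=s["ee_rot"])
cv2.imwrite("pics/w3.png",manip.capture("wrist")[:,:,::-1])
a=manip.capture("scene")[:,:,::-1];cv2.imwrite("pics/s3f.png",a)
cv2.imwrite("pics/s3.png",cv2.resize(a[160:310,280:480],None,fx=4,fy=4,interpolation=cv2.INTER_CUBIC))
E
```

```text
t 4.7 tcp [563.7  86.2 143.6] yaw y 1.148 down [ 0. -0. -1.] F [-0.7  0.4  0.3] M [ 0.    0.01 -0.01] open 30.1 q [ 0.03  0.44  1.7  -0.    1.   -1.12]
```

View pics/w3.png

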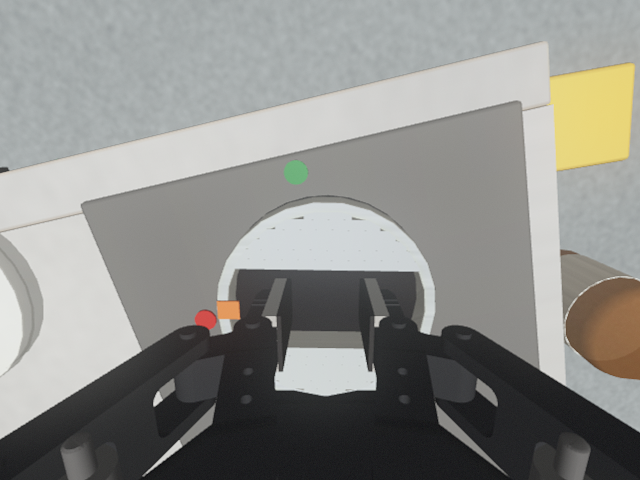

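View pics/s3.png

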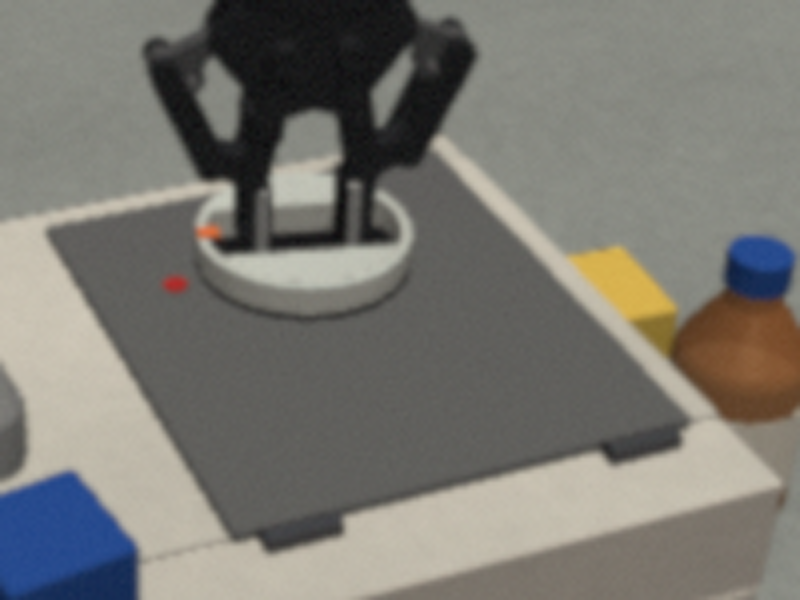

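```bash
python3 - <<'E'
from h import *
print(onz("scene",(292.5,217.75),116).round(1),onz("scene",(280+440/4,160+138/4),116).round(1), "expect 481,5.7 / 517.9,192.1")
E
```

```text
[487.9   5.5 116. ] [515.4 199.  116. ] expect 481,5.7 / 517.9,192.1
```

move_arm:
  plan:
    - [0, 0, 0, 0.15, 0, 0, -0.29]
    - [0, 0, 0, 0.3, 0, 0, -0.29]
    - [0, 0, 0, 0.45, 0, 0, -0.29]
    - [0, 0, 0, 0.6, 0, 0, -0.29]
    - [0, 0, 0, 0.75, 0, 0, -0.29]

```text
time: 5.42
tcp_pos: [563.3, 86.2, 143.2]
ee_rot: [0.392, 0.588, -0.393, 0.588]
wrist_force: [0.7, 0.1, 0.2]
opening: 30.6
```

```bash
python3 - <<'E'
from h import *
import cv2
st()
cv2.imwrite("pics/w4.png",manip.capture("wrist")[:,:,::-1])
E
```

```text
t 5.425 tcp [563.3  86.2 143.2] yaw y 0.393 down [-0.001 -0.    -1.   ] F [0.7 0.1 0.2] M [-0.06 -0.01  0.09] open 30.6 q [ 0.03  0.44  1.7  -0.    1.   -0.36]
```

View pics/w4.png

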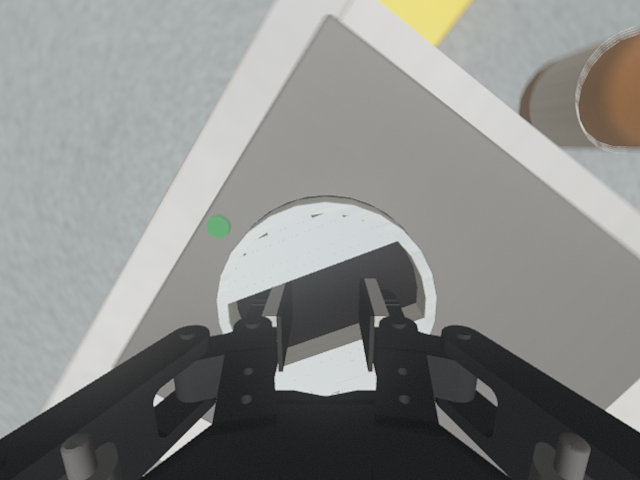

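The slot follows the fingers, about 19° behind them. I'll keep turning.

move_arm:
  plan:
    - [0, 0, 0, 0.15, 0, 0, -0.29]
    - [0, 0, 0, 0.3, 0, 0, -0.29]
    - [0, 0, 0, 0.45, 0, 0, -0.29]
    - [0, 0, 0, 0.6, 0, 0, -0.29]
    - [0, 0, 0, 0.75, 0, 0, -0.29]

```text
time: 6.1
tcp_pos: [563.2, 86.5, 143.2]
ee_rot: [-0.58, -0.404, 0.581, -0.404]
wrist_force: [-0.0, 0.9, -0.1]
opening: 30.2
```

```bash
python3 - <<'E'
from h import *
import cv2
st()
cv2.imwrite("pics/w5.png",manip.capture("wrist")[:,:,::-1])
E
```

```text
t 6.1 tcp [563.2  86.5 143.2] yaw y -0.354 down [-0.001  0.    -1.   ] F [-0.   0.9 -0.1] M [ 0.1  -0.01  0.06] open 30.2 q [0.03 0.44 1.7  0.   1.   0.39]
```

View pics/w5.png

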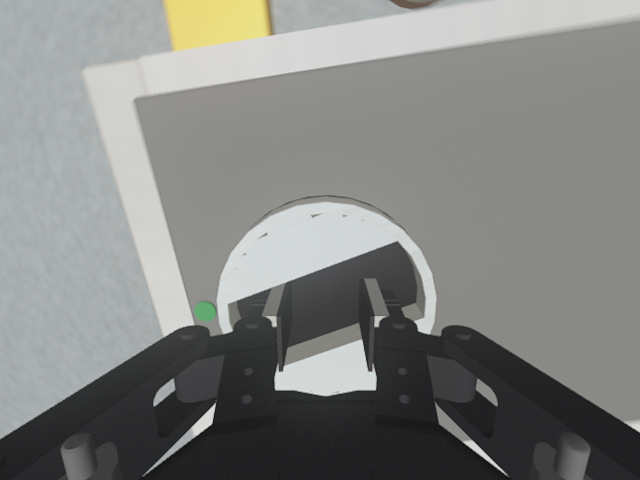

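move_arm:
  plan:
    - [0, 0, 0, 0.08, 0, 0, -0.29]
    - [0, 0, 0, 0.16, 0, 0, -0.29]
    - [0, 0, 0, 0.2, 0, 0, -0.29]
    - [0, 0, 0, 0.24, 0, 0, -0.29]

```text
time: 6.65
tcp_pos: [563.2, 86.6, 143.2]
ee_rot: [-0.623, -0.334, 0.624, -0.333]
wrist_force: [1.2, 1.1, -1.7]
opening: 30.2
```

```bash
python3 - <<'E'
from h import *
st()
E
```

```text
t 6.65 tcp [563.2  86.6 143.2] yaw y -0.589 down [-0.001  0.    -1.   ] F [ 1.2  1.1 -1.7] M [ 0.2  -0.1   0.24] open 30.2 q [0.03 0.44 1.7  0.   1.   0.62]
```

Torque is starting to rise, so I'll continue in small steps to the stop.

move_arm:
  plan:
    - [0, 0, 0, 0.04, 0, 0, -0.29]
    - [0, 0, 0, 0.08, 0, 0, -0.29]

```text
time: 6.9
tcp_pos: [563.7, 86.5, 143.4]
ee_rot: [0.636, 0.309, -0.636, 0.31]
wrist_force: [0.9, 1.0, -1.6]
opening: 30.2
```

```bash
python3 - <<'E'
from h import *
st()
import cv2
s=manip.observe();np.savez("w6.npz",p=s["tcp_pos"],q=s["ee_rot"])
cv2.imwrite("pics/w6.png",manip.capture("wrist")[:,:,::-1])
E
```

```text
t 6.9 tcp [563.7  86.5 143.4] yaw y -0.665 down [ 0. -0. -1.] F [ 0.9  1.  -1.6] M [ 0.46 -0.16  2.17] open 30.2 q [ 0.03  0.44  1.7  -0.    1.    0.7 ]
```

View pics/w6.png

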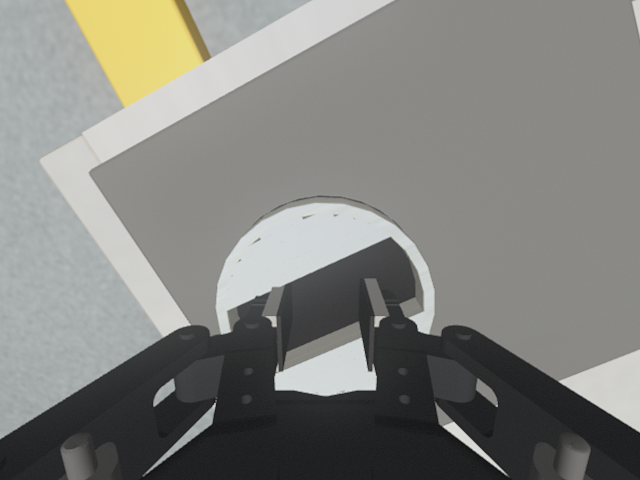

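move_arm:
  plan:
    - [0, 0, 0, 0.04, 0, 0, -0.29]
    - [0, 0, 0, 0.07, 0, 0, -0.29]
    - [0, 0, 0, 0.07, 0, 0, -0.29]

```text
time: 7.32
tcp_pos: [564.3, 86.5, 143.6]
ee_rot: [0.646, 0.287, -0.646, 0.288]
wrist_force: [6.0, 1.4, -5.6]
opening: 30.4
```

```bash
python3 - <<'E'
from h import *
st()
d=np.load("w6.npz");T=np.eye(4);T[:3,:3]=Ro.from_quat(d["q"]).as_matrix();T[:3,3]=d["p"]
T=T@manip.camera_info("wrist")["tool_from_camera"]
for a,b,z in [((228,312),(388,238),132),((92,172),(395,0),116)]:
    v=onz("wrist",b,z,T)-onz("wrist",a,z,T); print(v.round(1),np.arctan2(v[1],v[0]).round(3))
E
```

```text
t 7.325 tcp [564.3  86.5 143.6] yaw y -0.734 down [ 0.002 -0.001 -1.   ] F [ 6.   1.4 -5.6] M [ 0.74 -0.65  4.68] open 30.4 q [ 0.03  0.44  1.7  -0.    1.    0.77]
[ 70.7 -15.    0. ] -0.21
[135.  -26.9   0. ] -0.197
```

The dial is at its stop: torque rose to 4.7 N m, and the slot is at -0.21 rad against the cover's side edge at -0.197. I'll unload the fingers inside the slot's free play, then lift straight out.

move_arm:
  plan:
    - [0, 0, 0, -0.12, 0, 0, -0.29]
    - [0, 0, 0, -0.24, 0, 0, -0.29]
    - [0, 0, 0, -0.36, 0, 0, -0.29]
    - [0, 0, 0, -0.42, 0, 0, -0.29]
    - [0, 0, 0, -0.42, 0, 0, -0.29]

```text
time: 7.95
tcp_pos: [562.7, 86.3, 143.7]
ee_rot: [-0.574, -0.413, 0.574, -0.412]
wrist_force: [-0.7, -0.3, -0.1]
opening: 30.3
```

```bash
python3 - <<'E'
from h import *
st()
E
```

```text
t 7.95 tcp [562.7  86.3 143.7] yaw y -0.325 down [-0.001  0.001 -1.   ] F [-0.7 -0.3 -0.1] M [ 0.01  0.01 -0.03] open 30.3 q [0.03 0.44 1.7  0.   1.   0.35]
```

move_arm:
  plan:
    - [-0.01, 0, 0, 0, 0, 0, -0.29]
    - [-0.03, 0, 0, 0, 0, 0, -0.29]
    - [-0.06, 0, 0, 0, 0, 0, -0.29]
    - [-0.11, 0, 0, 0, 0, 0, -0.29]
    - [-0.11, 0, 0, 0, 0, 0, -0.29]

```text
time: 8.57
tcp_pos: [566.2, 86.5, 258.8]
ee_rot: [0.577, 0.411, -0.571, 0.415]
wrist_force: [-0.2, 0.6, -0.4]
opening: 30.3
```

```bash
python3 - <<'E'
from h import *
st()
import cv2
s=manip.observe();np.savez("w7.npz",p=s["tcp_pos"],q=s["ee_rot"])
cv2.imwrite("pics/w7.png",manip.capture("wrist")[:,:,::-1])
print(mv([400,-350,255],-.3))
E
```

```text
t 8.575 tcp [566.2  86.5 258.8] yaw y -0.323 down [ 0.009  0.001 -1.   ] F [-0.2  0.6 -0.4] M [ 0.02 -0.02  0.02] open 30.3 q [0.03 0.31 1.57 0.   1.25 0.35]
(array([ 0.0005, -0.0176,  0.4662]), array([-0.0232, -0.002 , -0.0046]))
```

View pics/w7.png

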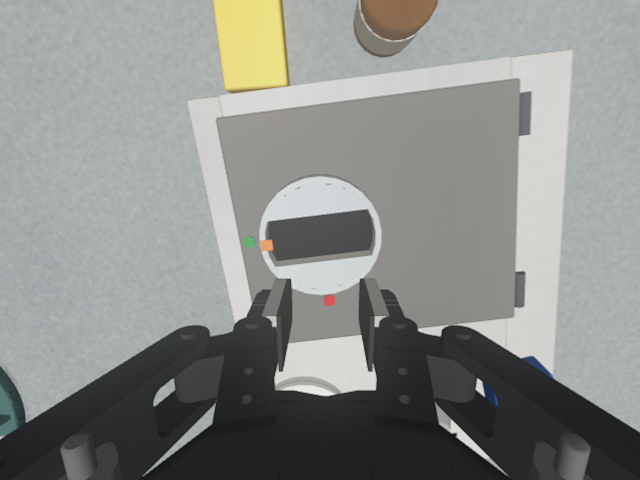

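The wrist view shows the pointer (266,245) towards the green dot (249,242). The slot edge is parallel to the cover's side, -7.3° against -7.2°. I'll move the hand away and confirm from above.

move_arm:
  plan:
    - [0, -0.018, 0.466, 0, 0, 0, -0.29]
    - [0, -0.018, 0.466, 0, 0, 0, -0.29]
    - [0, -0.018, 0.466, 0, 0, 0, -0.29]
    - [0, -0.018, 0.466, 0, 0, 0, -0.29]
    - [0, -0.018, 0.466, 0, 0, 0, -0.29]

```text
time: 9.25
tcp_pos: [451.5, -207.2, 253.0]
ee_rot: [-0.574, -0.414, 0.574, -0.413]
wrist_force: [1.3, -0.4, -0.4]
opening: 30.4
```

move_arm:
  plan:
    - [0, 0, 0.18, 0, 0, 0, -0.29]
    - [0, 0, 0.18, 0, 0, 0, -0.29]
    - [0, 0, 0.18, 0, 0, 0, -0.29]
    - [0, 0, 0.18, 0, 0, 0, -0.29]
    - [0, 0, 0.18, 0, 0, 0, -0.29]

```text
time: 9.88
tcp_pos: [395.5, -375.7, 252.8]
ee_rot: [0.574, 0.414, -0.574, 0.412]
wrist_force: [0.5, 0.9, -0.6]
opening: 30.3
```

```bash
python3 - <<'E'
from h import *
st()
import cv2
a=manip.capture("top")[:,:,::-1];cv2.imwrite("pics/t8.png",a)
cv2.imwrite("pics/t8z.png",cv2.resize(a[195:290,200:345],None,fx=5,fy=5,interpolation=cv2.INTER_CUBIC))
a=manip.capture("scene")[:,:,::-1];cv2.imwrite("pics/s8.png",a)
E
```

```text
t 9.875 tcp [ 395.5 -375.7  252.8] yaw y -0.324 down [-0.001  0.003 -1.   ] F [ 0.5  0.9 -0.6] M [-0.01  0.    0.03] open 30.3 q [-0.89  0.29  1.63  0.    1.23 -0.56]
```

View pics/t8.png

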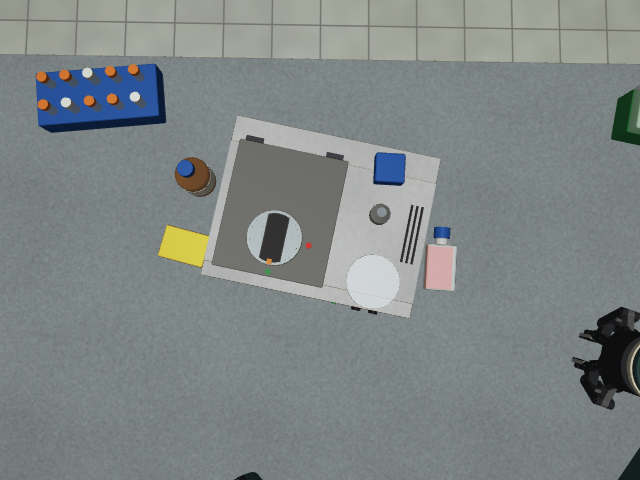

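View pics/t8z.png

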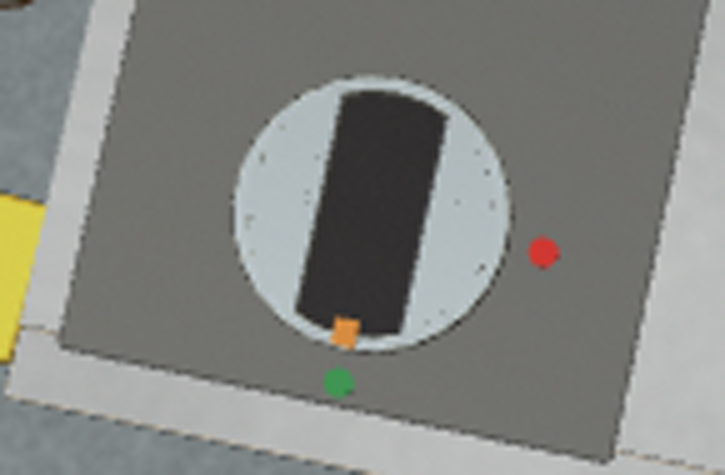

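View pics/s8.png

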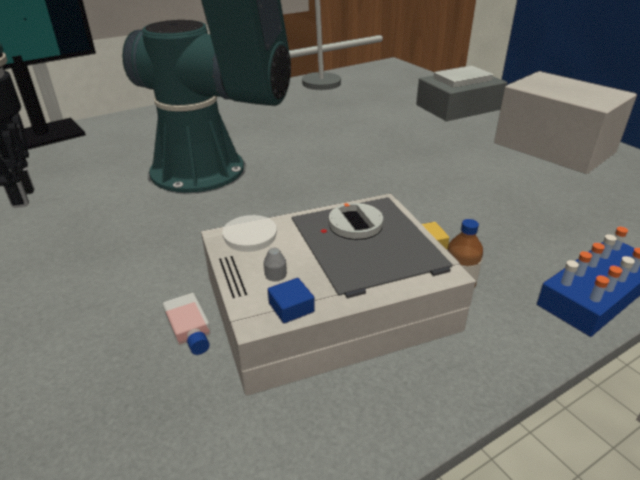

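```bash
python3 - <<'E'
from h import *
import cv2
print(onz("top",(322.4,287.2),116).round(1),onz("top",(212,264.6),116).round(1))
p,e=tri([ray("top",(274.2,237.8)),ray("scene",(356.5,220))]);print("rim",p.round(1),e)
print([[round(float(v),1) for v in p] for p in []])
a=cv2.imread("pics/top0.png").astype(int);b=cv2.imread("pics/t8.png").astype(int)
m=(abs(a-b).max(2)>60).astype(np.uint8);n,l,s,c=cv2.connectedComponentsWithStats(m)
print([tuple(x) for x in s[1:] if x[4]>5])
manip.close_job()
E
```

```text
[482.1   6.4 116. ] [518.4 191.5 116. ]
rim [563.8  87.8 124.2] [0.1, 0.1]
[]
[(np.int32(208), np.int32(171), np.int32(24), np.int32(92), np.int32(206)), (np.int32(246), np.int32(207), np.int32(55), np.int32(58), np.int32(1318)), (np.int32(268), np.int32(213), np.int32(22), np.int32(14), np.int32(198)), (np.int32(306), np.int32(240), np.int32(6), np.int32(3), np.int32(10)), (np.int32(306), np.int32(245), np.int32(6), np.int32(3), np.int32(15)), (np.int32(212), np.int32(263), np.int32(111), np.int32(25), np.int32(154)), (np.int32(572), np.int32(307), np.int32(68), np.int32(103), np.int32(4069)), (np.int32(618), np.int32(448), np.int32(22), np.int32(32), np.int32(363)), (np.int32(256), np.int32(452), np.int32(123), np.int32(28), np.int32(2428)), (np.int32(234), np.int32(472), np.int32(21), np.int32(8), np.int32(90))]
the job is handed in; nothing more can be done
```

The cover is shut and the fastener is locked. I set two slightly parted fingertips in the slot and pushed the cover down until it stopped hard. I then turned the dial clockwise to its stop, lifted out and moved the hand away. The job was handed in at about 10 s.

**Cover shut:** the push ended on a hard stop at 55 N. The front corners now sit within about 1.5 mm of where a shut cover's should be. I measured that from the top view, assuming the shut height of 116 mm.

**Fastener locked:** the turning torque rose from about 0.2 to 4.7 N m at the stop. In the last top view the pointer is at the green dot. The slot runs parallel to the cover's side, 11.3° against 11.5°.

**Bystanders:** comparing the top view before and after, only the cover, the dial and the robot changed.

**Checks that disagreed:**
- The final height check on the dial's rim, from two views, gave 124 mm instead of 132 mm. I put this down to picking the rim by eye in the small scene picture. The error is on the low side, so it does not suggest the cover is raised.
- A mid-job check of the front corners from the scene camera, also picked by eye, was off by about 7 mm.

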